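# Refit a gearbox cover and set its end-float screw

## Robot

A 6-joint arm with a two-finger parallel gripper is mounted at the origin on a cart in front of the work surface, level with it; the furniture and walls round the work are solid. World frame = base frame: x ahead of the robot, y to its left, z up, the work surface at z = 0. Lengths are in m, angles in rad, forces in N, time in s.
With the tool pointing down it reaches from about 0.3 to 0.875 m from the base axis. Payload 6.4 kg.
Tool frame: the origin (TCP) lies at the centre of the arm's flange, where the gripper is bolted on; the fingertips stand 173 mm ahead of it and the grasp point (between the pads) lies 155 mm ahead of it (ctrl.nose_length is the z of the fingertips in the tool frame, in m); z points along the fingers, y is the line along which they close (so a half turn about z gives the same grasp; the last joint's range is limited). The gripper opens to 85 mm and grips with 20 to 120 N. Pads are 22 mm wide; open, the fingers measure 114 mm over their backs; the gripper's body (76 mm by 85 mm) begins 54 mm behind the grasp point. The pads swing forward as they close: fully open they stand 13 mm farther back than shut.
Start: joints at [1.099, 0.181, 1.607, -0, 1.354, -0.206], TCP at [0.151, 0.555, 0.405] pointing down, gripper open.
Joint ranges: [-2.99, 2.99], [-0.89, 2.07], [0.3, 2.58], [-1.14, 4.28], [0, 2.63], [-3.12, 3.12]. Speed limits (rad/s): [2.57, 2.57, 3.01, 3.14, 3.14, 3.14].

## Interface

Orientations are given as a unit quaternion [w, x, y, z].
In Python, from station import ctrl gives the robot as it stands. The module is installed in compiled form; this text tells all that it offers.
- The arm moves only by the tool servo_tool, never from a script. Its argument "moves" is a list of rows, each an object of numbers: "jaw": the opening in per cent of the stroke, from 0 (shut) to 100 (fully open); "dx", "dy", "dz": the shift along the tool's x, y, z in cm; "wx", "wy", "wz": the turn, a rotation vector about the tool's x, y, z in rad. A call has exactly 8 rows; each row is the pose to reach, as a shift and turn from the pose commanded when the call began, along the tool's axes at that moment; what a row does not reach only later rows make up. A row lasts 1/8 s, in which the tool goes at most 62.5 mm and 10.7 degrees, less where a joint would pass 70% of its speed; a pose out of reach is approached as far as the arm can. A call with a gripper value outside its range is refused whole. The fingers move at their own pace and stop on an object; "grip_force" is the grip in N (left out, the last holds). Time passes only in rows, so rows that repeat a pose let the fingers close, or fill a call up. It gives the time, the measured TCP pose, the force, the opening and the grip force at its end, in the units of the state.
- ctrl.sense(): the state, without advancing time (a new reading comes with each control period).
- ctrl.get_image(name): name is "side" or "top"; returns a dict with "pixels" (384x512x3 uint8, red, green, blue), "z_map" (384x512 float32, m along the optical axis (not along the pixel's ray), 0 where there is no reading), "fx", "fy", "cx", "cy" (pixels), "distortion" ([k1, k2, p1, p2, k3] as OpenCV has them; the pictures are not rectified), "extrinsics" (4x4, takes a point from world to camera coordinates). Camera axes: x right, y down, z forward; pixel columns grow to the right and rows downward; lengths in m; the calibration is good to about 2 mm. A picture is of the moment at which its call begins.
- ctrl.close_job(): hands the job in; it is judged then, once.
Trained networks look in a picture, given as the dict that the camera call returned (one of the last four; its "shot" number tells which), for a name from the list of things; names that differ only in an ending like _2 or _b are one class to them, and where a whole thing is asked for, a point or a joint stands for the part that bears it (a point fixed in the world has none). Each returns a list of dicts, best first, with "conf" (0 to 1); they miss things now and then, are a little off and sometimes report something else, mostly with a low value. They report only what shows in the picture. A call takes as long as a camera call.
- ctrl.masks_of(picture, thing): "pixels" (384x512 bool, what is visible of it).
- ctrl.mark_of(picture, thing): "point" ([x, y, z] in m, in world coordinates, good to about 4 mm: a listed point, or the origin of a listed thing).
The state is a dict: "time_s": time; "joint_pos": joint angles; "qd": joint speeds; "effort": joint torques, N m; "eef_pos": TCP position; "ee_rot": TCP orientation; "force": force on the tool from outside, world axes, zero at the start; "ft_torque": the same for the moment, N m; "finger_gap": finger opening in m; "finger_force": force on a finger pad.
Only numpy, scipy, OpenCV 4.12 (cv2) and the standard library are available. Lean on these libraries where they do the work, as an engineer would, in place of code of your own. Each camera call takes 0.05 s, during which the arm holds its last target. There are 200 camera calls.

## Task

Refit the loose cover on the open gear housing: lower its spigot gently into the mouth, either way round, and press it down until it sits level and hard on the housing. Then turn the thumbscrew on the cover clockwise until it seats, back it off a quarter turn to leave the shaft its end float, and finish while still gripping the thumbscrew there, so that it cannot creep while I tighten the lock nut. Leave the other things on the bench alone.

Things in the scene. Friction and masses are not known exactly. Their poses are not given: they have to be found in the camera images.
- housing: Grey cast worm-gear housing bolted to the bench (fixed): 112 x 92 mm, 56 mm high, on a 144 x 122 x 10 mm foot. Origin: centre of its underside; x along its long side, z up. Open top: rectangular mouth 84 mm (x) by 64 mm (y), a brass worm wheel inside. A 14 mm keyed input shaft sticks out at the -x end to 98 mm from the centre, 31 mm up.
- mouth (a point): Centre of the housing's mouth, at the level of its flat top rim, 56 mm above the bench; axes as the housing's.
- seal_frame (a joint): Hard black seal frame, 99 x 79 mm with an 84 x 64 mm opening, a push fit in a rebate round the mouth. 0 m (start): stands 4 mm proud of the rim; 0.004: flush. Moves only when pushed down with about 14 N, and stays there. The cover's weight does not move it: a cover laid on it stands 4 mm proud until some 7 to 12 N more press it home.
- cover: Loose flat grey cast cover, about 0.5 kg with its screw, right way up on the bench left or right of the housing. Plate 112 x 92 x 7 mm (like the housing's top); below it a spigot 80 x 60 mm, 9 mm deep (tapering below to 73 x 53), 2 mm play all round in the mouth. Origin: centre of the spigot's underside; x along the long side, z up. Plate top 16 mm, central boss (42 mm wide) 26 mm above the origin.
- cover_face (a point): Centre of the plate's underside (the face that sits on the rim), 9 mm above the cover's origin. When the cover is home this point lies at mouth.
- thumbscrew: Steel thumbscrew upright in the cover's middle: a flat wing 40 mm long, 10 thick, 28 high, clear all round, above a lock nut (25 mm wide, turns with it). Origin: on its axis at the top of the boss, 26 mm above the cover's origin; x along the wing, y across it, z up. The wing reaches from 12 to 40 mm above the origin. The cover can be carried by it (balances on its axis).
- wing_mid (a point): Middle of the wing, 26 mm above the thumbscrew's origin; same axes.
- screw_turn (a joint): Angle of the thumbscrew in the cover, rad; grows as it is turned in, clockwise from above. Seats hard at 2.6; starts 1.0 to 2.3 short of that. The wing points at cover yaw minus this value; seated, it stands 31 degrees anticlockwise from the cover's long axis. Takes about 0.1 N m, stays where left, keeps its height. A quarter turn back is 1.03.
- flange_a: Bystander: turned steel flange 150 mm wide, 46 mm high, lying on the other side of the housing from the cover. Origin: centre of its underside.
- spanner_1: Bystander: steel spanner 216 mm long, in front of the housing. Origin at its middle.
- tape_measure: Bystander: pocket tape measure 68 x 72 x 34 mm, at the front on the right.
- nut_a: Bystander: hexagon lock nut 41 x 47 x 18 mm, at the front on the right.
- pliers: Bystander: pliers 193 x 67 x 14 mm, at the far left.
- pipe_stub: Bystander: pipe offcut 140 mm long, 34 mm thick, at the back on the right.
- flux_tin: Bystander: round tin 77 mm wide, 39 mm high, on the right.

How it is judged:
On the way, in this order (a step that is already met when the one before it is completed fails the run):
1. the cover is pressed home: level, its spigot in the mouth, its face on the rim (horizontal distance between cover_face and mouth below 0.006 m and z of cover_face in the frame of mouth between -0.003 and 0.0015 m and angle between cover's own z axis and vertical below 0.025 rad and value of joint seal_frame above 0.0027 m), for 0.2 s.
2. with the cover home, the thumbscrew is turned in until it seats (value of joint screw_turn above 2.5 rad and z of cover_face in the frame of mouth below 0.0015 m and horizontal distance between cover_face and mouth below 0.006 m), for 0.1 s.
At the end, for the whole second after the job is handed in: The thumbscrew stands a quarter turn (within 15 degrees) back from its seat, still, gripped by the fingers with more than 3 N; the cover is home in the mouth (within 6 mm of its centre, face within 1.5 mm of the rim, tilted less than 0.025 rad, seal frame pushed in at least 2.7 mm) (all of step 1 and value of joint screw_turn between 0.77 and 1.29 rad and velocity of joint screw_turn between -0.05 and 0.05 rad/s and contact force between the fingers and thumbscrew above 3 N and linear speed of cover below 0.02 m/s); the arm keeps its last pose, push and grip.
It fails at once if the cover is dropped or slammed onto the housing (horizontal distance between cover_face and mouth below 0.03 m and z of cover_face in the frame of mouth below 0.04 m and linear speed of cover above 0.45 m/s).
It fails at once if one of the other things is shoved about (distance of any of flange_a, spanner_1, tape_measure, nut_a, pliers, pipe_stub, flux_tin from where it was at the start of the episode above 0.03 m).
It also fails if it takes over 61 s, if anything falls off the work surface, if the arm or the gripper's body presses on something with over 40 N, if the wrist force passes 120 N, or if a joint passes its speed limit or range.

## Working session

There is one attempt and no reset: what is moved stays moved. The work goes in short steps, Python scripts to look and compute and a tool call to move; the robot and the scene stay as the last step left them, time stands still between calls to the robot, and variables do not carry over. Pictures are saved under pics/ and viewed, at most 10 in all, crops included, and the job is handed in when it is done.

Besides the shell and the picture viewer there is one more tool, called by a JSON object that holds its "api" and its "payload", one argument or row to a line. servo_tool: Moves the arm, as the interface text tells. Its arguments: {"type":"object","properties":{"moves":{"type":"array","items":{"type":"object","properties":{"jaw":{"type":"number"},"dx":{"type":"number"},"dy":{"type":"number"},"dz":{"type":"number"},"wx":{"type":"number"},"wy":{"type":"number"},"wz":{"type":"number"}}}},"grip_force":{"type":"number"}},"required":["moves"]}

```bash
mkdir -p pics; cat > h.py <<'E'
import numpy as np, cv2
from station import ctrl
def cloud(p):
    v,u=np.nonzero(p['z_map']>0); return pts(p,u,v),u,v
def pts(p,u,v):
    K=np.array([[p['fx'],0,p['cx']],[0,p['fy'],p['cy']],[0,0,1.]])
    n=cv2.undistortPoints(np.c_[u,v].astype(float).reshape(-1,1,2),K,np.array(p['distortion'])).reshape(-1,2)
    z=p['z_map'][v,u][:,None]; c=np.c_[n*z,z]
    E=np.array(p['extrinsics']); return (c-E[:3,3])@E[:3,:3]
def mpts(p,name):
    r=ctrl.masks_of(p,name)
    if not r: return None
    m=r[0]['pixels']&(p['z_map']>0); v,u=np.nonzero(m); return pts(p,u,v)
def rect(q):
    (c,s,a)=cv2.minAreaRect((q[:,:2]*1000).astype(np.float32)); 
    if s[0]<s[1]: s=s[::-1]; a+=90
    return np.round(c,1),np.round(s,1),round((a+90)%180-90,1)
E
python3 - <<'E'
from h import *
for n in('top','side'):
    p=ctrl.get_image(n); cv2.imwrite(f'pics/{n}0.png',p['pixels'][:,:,::-1])
    for t in('housing','mouth','cover','cover_face','thumbscrew','wing_mid','flange_a'):
        print(n,t,[(np.round(d['point'],4),round(d['conf'],2)) for d in ctrl.mark_of(p,t)][:2])
    for t,lo,hi in(('housing',.05,.07),('cover',.01,.02),('thumbscrew',.05,.075)):
        q=mpts(p,t)
        if q is not None:
            k=q[(q[:,2]>lo)&(q[:,2]<hi)]; print(t,len(q),len(k),np.percentile(q[:,2],[2,50,98]),rect(k) if len(k)>5 else '')
s=ctrl.sense(); print(s)
E
```

```text
top housing [(array([ 5.51e-01, -2.31e-02,  4.00e-04]), 0.6)]
top mouth [(array([ 0.5455, -0.0235,  0.0548]), 0.67)]
top cover [(array([ 0.5305, -0.2466,  0.0012]), 0.69)]
top cover_face [(array([ 0.5307, -0.2464,  0.0057]), 0.78)]
top thumbscrew [(array([ 0.5318, -0.2495,  0.0259]), 0.46)]
top wing_mid [(array([ 0.5304, -0.251 ,  0.0516]), 0.64)]
top flange_a [(array([ 0.5054,  0.2984, -0.0011]), 0.68)]
housing 1711 597 [0.00255879 0.03768062 0.06353314] (array([554.9, -23.6]), array([123.8,  96.9]), -25.1)
cover 983 756 [0.00885573 0.01691151 0.06644039] (array([ 531.2, -247.7]), array([111.9,  92.1]), 12.6)
thumbscrew 49 36 [0.0343244  0.06423729 0.06991799] (array([ 529.1, -244.8]), array([30.2, 10.3]), -55.5)
side housing [(array([ 0.5493, -0.0213, -0.0014]), 0.74)]
side mouth [(array([ 0.5522, -0.0258,  0.0517]), 0.64)]
side cover [(array([ 0.5274, -0.2506, -0.0008]), 0.76), (array([ 0.3295, -0.3356,  0.0013]), 0.66)]
side cover_face [(array([ 0.5316, -0.252 ,  0.0069]), 0.75)]
side thumbscrew [(array([ 0.5288, -0.2511,  0.0334]), 0.56)]
side wing_mid [(array([ 0.5319, -0.2478,
[... 460 characters left out ...]
 'joint_pos': array([ 1.09872772e+00,  1.80803558e-01,  1.60700334e+00,  4.59233046e-05,
        1.35381712e+00, -2.06278752e-01]), 'qd': array([-1.52155275e-03,  1.33515293e-03, -2.17164028e-05, -1.07806405e-03,
        2.35042730e-05,  1.12736879e-03]), 'effort': array([-2.30393007e-04, -4.44859493e+01, -3.51680267e+01, -3.56904629e-04,
        6.93314796e-04,  2.53200801e-05]), 'eef_pos': array([0.15100719, 0.55483078, 0.40468484]), 'ee_rot': array([-2.63646424e-05,  1.32508995e-01,  9.91181802e-01, -7.33217010e-06]), 'force': array([ 0.32187245, -0.06703311,  0.70459915]), 'ft_torque': array([-0.04184088,  0.00965886, -0.05596368]), 'finger_force': 0.0, 'finger_gap': 0.08551563109440445}
```

View pics/top0.png

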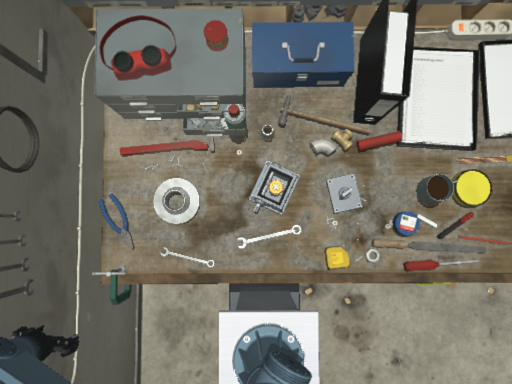

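View pics/side0.png

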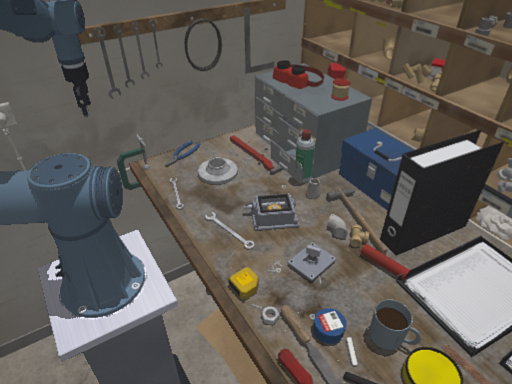

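The top picture shows the housing at (275,188), the cover with its wing at (345,193) and the flange at (176,201). The network results match this. Cover yaw is about 12.6°, the wing about -55° and the housing about -25°.

```bash
cat >> h.py <<'E'
from scipy.spatial.transform import Rotation as R
def go(x,y,z,yaw):
    "shift (cm) and wz to TCP x,y,z with tool y at yaw deg, pointing down"
    s=ctrl.sense(); q=s['ee_rot']; r=R.from_quat([q[1],q[2],q[3],q[0]])
    a=np.radians(yaw); M=np.array([[-np.sin(a)*-1*-1,np.cos(a),0],[np.cos(a),np.sin(a),0],[0,0,-1]]); M[:,0]=np.cross(M[:,1],M[:,2])
    d=r.inv().apply(np.array([x,y,z])-s['eef_pos'])*100
    Y=r.as_matrix()[:,1]
    print('t',round(s['time_s'],2),'pos',np.round(s['eef_pos'],4),'yaw',round(np.degrees(np.arctan2(Y[1],Y[0])),2),'F',np.round(s['force'],1),'T',np.round(s['ft_torque'],2),'gap',round(s['finger_gap'],4),'ff',round(s['finger_force'],1),'j6',round(s['joint_pos'][5],2))
    print('d',np.round(d,2),'w',np.round((r.inv()*R.from_matrix(M)).as_rotvec(),3))
E
python3 -c "
from h import *
go(.531,-.249,.30,35)"
```

```text
t 1.1 pos [0.151  0.5548 0.4047] yaw 74.77 F [ 0.3 -0.1  0.7] T [-0.04  0.01 -0.06] gap 0.0855 ff 0.0 j6 -0.21
d [-57.78 -67.58  10.47] w [-0.    -0.     0.694]
```

{"api": "servo_tool", "payload": {
  "moves": [
    {"dx":-57.8,"dy":-67.6,"dz":10.5,"wz":0.695,"jaw":100},
    {"dx":-57.8,"dy":-67.6,"dz":10.5,"wz":0.695,"jaw":100},
    {"dx":-57.8,"dy":-67.6,"dz":10.5,"wz":0.695,"jaw":100},
    {"dx":-57.8,"dy":-67.6,"dz":10.5,"wz":0.695,"jaw":100},
    {"dx":-57.8,"dy":-67.6,"dz":10.5,"wz":0.695,"jaw":100},
    {"dx":-57.8,"dy":-67.6,"dz":10.5,"wz":0.695,"jaw":100},
    {"dx":-57.8,"dy":-67.6,"dz":10.5,"wz":0.695,"jaw":100},
    {"dx":-57.8,"dy":-67.6,"dz":10.5,"wz":0.695,"jaw":100}
  ]
}}

```text
invalid input
```

```bash
python3 -c "
from h import *
go(.531,-.249,.30,35)"
```

```text
t 1.1 pos [0.151  0.5548 0.4047] yaw 74.77 F [ 0.3 -0.1  0.7] T [-0.04  0.01 -0.06] gap 0.0855 ff 0.0 j6 -0.21
d [-57.78 -67.58  10.47] w [-0.    -0.     0.694]
```

{"api": "servo_tool", "payload": {
  "grip_force": 100,
  "moves": [
    {"dx":-57.8,"dy":-67.6,"dz":10.5,"wx":0,"wy":0,"wz":0.695,"jaw":100},
    {"dx":-57.8,"dy":-67.6,"dz":10.5,"wx":0,"wy":0,"wz":0.695,"jaw":100},
    {"dx":-57.8,"dy":-67.6,"dz":10.5,"wx":0,"wy":0,"wz":0.695,"jaw":100},
    {"dx":-57.8,"dy":-67.6,"dz":10.5,"wx":0,"wy":0,"wz":0.695,"jaw":100},
    {"dx":-57.8,"dy":-67.6,"dz":10.5,"wx":0,"wy":0,"wz":0.695,"jaw":100},
    {"dx":-57.8,"dy":-67.6,"dz":10.5,"wx":0,"wy":0,"wz":0.695,"jaw":100},
    {"dx":-57.8,"dy":-67.6,"dz":10.5,"wx":0,"wy":0,"wz":0.695,"jaw":100},
    {"dx":-57.8,"dy":-67.6,"dz":10.5,"wx":0,"wy":0,"wz":0.695,"jaw":100}
  ]
}}

```text
time_s: 2.1
eef_pos: [0.3637, 0.104, 0.3464]
ee_rot: [0.001, 0.462, 0.887, 0.001]
force: [0.6, 1.4, 0.8]
finger_gap: 0.0858
finger_force: 0.0
```

```bash
python3 -c "
from h import *
go(.531,-.249,.30,35)"
```

```text
t 2.1 pos [0.3637 0.104  0.3464] yaw 34.95 F [0.6 1.4 0.8] T [-0.05 -0.04  0.01] gap 0.0858 ff 0.0 j6 -0.65
d [-38.51  -6.52   4.67] w [ 0.002  0.001 -0.001]
```

{"api": "servo_tool", "payload": {
  "moves": [
    {"dx":-38.5,"dy":-6.5,"dz":4.7,"wx":0,"wy":0,"wz":0,"jaw":100},
    {"dx":-38.5,"dy":-6.5,"dz":4.7,"wx":0,"wy":0,"wz":0,"jaw":100},
    {"dx":-38.5,"dy":-6.5,"dz":4.7,"wx":0,"wy":0,"wz":0,"jaw":100},
    {"dx":-38.5,"dy":-6.5,"dz":4.7,"wx":0,"wy":0,"wz":0,"jaw":100},
    {"dx":-38.5,"dy":-6.5,"dz":4.7,"wx":0,"wy":0,"wz":0,"jaw":100},
    {"dx":-38.5,"dy":-6.5,"dz":4.7,"wx":0,"wy":0,"wz":0,"jaw":100},
    {"dx":-38.5,"dy":-6.5,"dz":4.7,"wx":0,"wy":0,"wz":0,"jaw":100},
    {"dx":-38.5,"dy":-6.5,"dz":4.7,"wx":0,"wy":0,"wz":0,"jaw":100}
  ]
}}

```text
time_s: 3.1
eef_pos: [0.5304, -0.2474, 0.2985]
ee_rot: [-0.001, 0.463, 0.886, 0.0]
force: [-1.1, 0.4, 0.3]
finger_gap: 0.0856
finger_force: 0.0
```

```bash
python3 -c "
from h import *
p=ctrl.get_image('side'); cv2.imwrite('pics/s1.png',cv2.resize(p['pixels'][190:310,230:400,::-1],None,fx=4,fy=4))
q=mpts(p,'thumbscrew')
if q is not None:
  k=q[q[:,2]>.04]; print(rect(k),np.percentile(q[:,2],98))
go(.531,-.250,.2135,35)"
```

```text
(array([ 432.2, -444.4]), array([69.3, 67.8]), -80.8) 0.041513405767885474
t 3.2 pos [ 0.5301 -0.2455  0.2989] yaw 34.99 F [ 0.2  0.6 -0.9] T [ 0.02 -0.03 -0.02] gap 0.0854 ff 0.0 j6 -1.25
d [-0.43 -0.18  8.54] w [-0.    -0.001 -0.   ]
```

{"api": "servo_tool", "payload": {
  "moves": [
    {"dx":-0.4,"dy":-0.2,"dz":3,"wx":0,"wy":0,"wz":0,"jaw":100},
    {"dx":-0.4,"dy":-0.2,"dz":6,"wx":0,"wy":0,"wz":0,"jaw":100},
    {"dx":-0.4,"dy":-0.2,"dz":8.5,"wx":0,"wy":0,"wz":0,"jaw":100},
    {"dx":-0.4,"dy":-0.2,"dz":8.5,"wx":0,"wy":0,"wz":0,"jaw":100},
    {"dx":-0.4,"dy":-0.2,"dz":8.5,"wx":0,"wy":0,"wz":0,"jaw":60},
    {"dx":-0.4,"dy":-0.2,"dz":8.5,"wx":0,"wy":0,"wz":0,"jaw":35},
    {"dx":-0.4,"dy":-0.2,"dz":8.5,"wx":0,"wy":0,"wz":0,"jaw":35},
    {"dx":-0.4,"dy":-0.2,"dz":8.5,"wx":0,"wy":0,"wz":0,"jaw":35}
  ]
}}

```text
time_s: 4.2
eef_pos: [0.5313, -0.2514, 0.2146]
ee_rot: [0.0, 0.462, 0.887, -0.0]
force: [-0.5, 0.5, 0.5]
finger_gap: 0.0298
finger_force: 0.0
```

```bash
python3 -c "
from h import *
p=ctrl.get_image('side'); cv2.imwrite('pics/s2.png',cv2.resize(p['pixels'][170:310,230:400,::-1],None,fx=4,fy=4))
go(.531,-.250,.2135,35)"
```

```text
t 4.25 pos [ 0.5312 -0.2514  0.2144] yaw 34.94 F [-0.4  0.7 -0.5] T [ 0.01 -0.02  0.  ] gap 0.0298 ff 0.0 j6 -1.25
d [0.13 0.06 0.09] w [ 0.     0.    -0.001]
```

View pics/s2.png

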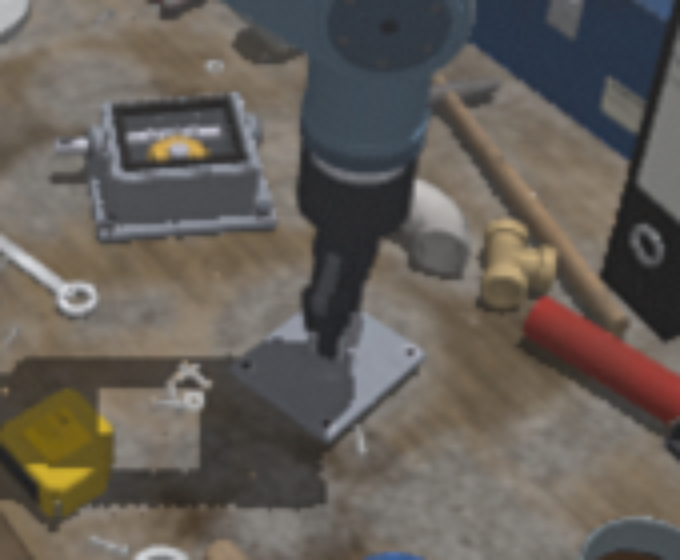

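The fingers straddle the screw at crop (330,340), so I'll close on the wing.

{"api": "servo_tool", "payload": {
  "grip_force": 100,
  "moves": [
    {"dx":0,"dy":0,"dz":0.1,"wx":0,"wy":0,"wz":0,"jaw":15},
    {"dx":0,"dy":0,"dz":0.1,"wx":0,"wy":0,"wz":0,"jaw":0},
    {"dx":0,"dy":0,"dz":0.1,"wx":0,"wy":0,"wz":0,"jaw":0},
    {"dx":0,"dy":0,"dz":0.1,"wx":0,"wy":0,"wz":0,"jaw":0},
    {"dx":0,"dy":0,"dz":0.1,"wx":0,"wy":0,"wz":0,"jaw":0},
    {"dx":0,"dy":0,"dz":0.1,"wx":0,"wy":0,"wz":0,"jaw":0},
    {"dx":0,"dy":0,"dz":0.1,"wx":0,"wy":0,"wz":0,"jaw":0},
    {"dx":0,"dy":0,"dz":0.1,"wx":0,"wy":0,"wz":0,"jaw":0}
  ]
}}

```text
time_s: 5.25
eef_pos: [0.5313, -0.2513, 0.2133]
ee_rot: [0.0, 0.462, 0.887, 0.0]
force: [1.2, 2.2, 4.7]
finger_gap: 0.0082
finger_force: 98.1
```

```bash
python3 -c "
from h import *
for n in('top','side'):
    p=ctrl.get_image(n)
    q=mpts(p,'cover')
    if q is not None:
        k=q[(q[:,2]>.01)&(q[:,2]<.02)]; print(n,len(k),rect(k))
    q=mpts(p,'housing')
    if q is not None:
        k=q[(q[:,2]>.052)&(q[:,2]<.064)]; print(n,len(k),rect(k),k.mean(0))
go(.531,-.250,.2135,35)"
```

```text
top 204 (array([ 524.4, -233.8]), array([126.3,  51.2]), 33.9)
top 539 (array([551.7, -22.1]), array([117.2,  96.6]), -25.5) [ 0.55105639 -0.02251237  0.05789529]
side 743 (array([ 529.6, -249.8]), array([114.6,  94.3]), 13.4)
side 439 (array([550.9, -24.1]), array([117.6, 102.2]), -27.4) [ 0.5475162  -0.03062163  0.05715836]
t 5.55 pos [ 0.5314 -0.2513  0.2133] yaw 34.95 F [1.2 1.7 5. ] T [ 0.41 -0.34  0.05] gap 0.0081 ff 98.2 j6 -1.25
d [ 0.13  0.05 -0.02] w [ 0.     0.    -0.001]
```

{"api": "servo_tool", "payload": {
  "moves": [
    {"dx":0,"dy":0,"dz":-0.5,"wx":0,"wy":0,"wz":0,"jaw":0},
    {"dx":0,"dy":0,"dz":-1.5,"wx":0,"wy":0,"wz":0,"jaw":0},
    {"dx":0,"dy":0,"dz":-3.5,"wx":0,"wy":0,"wz":0,"jaw":0},
    {"dx":0,"dy":0,"dz":-6,"wx":0,"wy":0,"wz":0,"jaw":0},
    {"dx":0,"dy":0,"dz":-8.5,"wx":0,"wy":0,"wz":0,"jaw":0},
    {"dx":0,"dy":0,"dz":-10.5,"wx":0,"wy":0,"wz":0,"jaw":0},
    {"dx":0,"dy":0,"dz":-11.5,"wx":0,"wy":0,"wz":0,"jaw":0},
    {"dx":0,"dy":0,"dz":-12,"wx":0,"wy":0,"wz":0,"jaw":0}
  ]
}}

```text
time_s: 6.55
eef_pos: [0.5311, -0.2513, 0.334]
ee_rot: [0.0, 0.462, 0.887, -0.0]
force: [-0.2, 0.0, -4.0]
finger_gap: 0.0081
finger_force: 97.8
```

```bash
python3 -c "
from h import *
go(.551,-.024,.333,-3.3)"
```

```text
t 6.55 pos [ 0.5311 -0.2513  0.334 ] yaw 34.95 F [-0.2  0.  -4. ] T [-0.   -0.02  0.04] gap 0.0081 ff 97.8 j6 -1.25
d [17.5  14.65  0.08] w [0.    0.001 0.668]
```

{"api": "servo_tool", "payload": {
  "moves": [
    {"dx":0.7,"dy":0.6,"dz":0,"wx":0,"wy":0,"wz":0.03,"jaw":0},
    {"dx":2.6,"dy":2.2,"dz":0,"wx":0,"wy":0,"wz":0.1,"jaw":0},
    {"dx":5.6,"dy":4.7,"dz":0,"wx":0,"wy":0,"wz":0.21,"jaw":0},
    {"dx":8.8,"dy":7.4,"dz":0,"wx":0,"wy":0,"wz":0.34,"jaw":0},
    {"dx":12,"dy":10.1,"dz":0,"wx":0,"wy":0,"wz":0.46,"jaw":0},
    {"dx":14.9,"dy":12.5,"dz":0,"wx":0,"wy":0,"wz":0.57,"jaw":0},
    {"dx":16.8,"dy":14.1,"dz":0,"wx":0,"wy":0,"wz":0.64,"jaw":0},
    {"dx":17.5,"dy":14.65,"dz":0,"wx":0,"wy":0,"wz":0.668,"jaw":0}
  ]
}}

```text
time_s: 7.55
eef_pos: [0.5506, -0.0222, 0.3323]
ee_rot: [-0.001, 0.727, 0.686, -0.0]
force: [-0.3, 0.4, -5.0]
finger_gap: 0.0085
finger_force: 97.8
```

```bash
python3 -c "
from h import *
for n in('top','side'):
    p=ctrl.get_image(n); cv2.imwrite(f'pics/{n}3.png',cv2.resize(p['pixels'][130:260,200:370,::-1],None,fx=4,fy=4))
    q=mpts(p,'cover')
    if q is not None:
        print(np.percentile(q[:,2],[5,50,95]))
        k=q[(q[:,2]>.128)&(q[:,2]<.142)]; print(n,len(k),rect(k))
    q=mpts(p,'housing')
    if q is not None:
        k=q[(q[:,2]>.052)&(q[:,2]<.064)]; print(n,len(k),rect(k),k.mean(0))
    for t in('cover_face','mouth'): print(t,[(np.round(d['point'],4),round(d['conf'],2)) for d in ctrl.mark_of(p,t)][:1])
go(.551,-.024,.333,-3.3)"
```

```text
top 59 (array([502.5, -17.1]), array([108.4,  49. ]), -81.8) [ 0.50165582 -0.01618208  0.05608533]
cover_face [(array([ 0.5501, -0.0176,  0.1244]), 0.83)]
mouth [(array([ 0.5486, -0.0229,  0.0542]), 0.77)]
[0.13178852 0.13547462 0.15200512]
side 584 (array([550.6, -23.5]), array([110.9,  93.6]), -25.2)
side 428 (array([550.9, -25.1]), array([117.8,  98.9]), -26.5) [ 0.54696903 -0.03073244  0.05725867]
cover_face [(array([ 0.5535, -0.024 ,  0.123 ]), 0.83)]
mouth [(array([ 0.5496, -0.024 ,  0.0531]), 0.97)]
t 8.05 pos [ 0.551  -0.0245  0.333 ] yaw -3.36 F [ 0.1  0.1 -4.5] T [-0.04 -0.03 -0.03] gap 0.0082 ff 97.8 j6 -0.2
d [ 0.05 -0.    0.  ] w [-0.     0.    -0.001]
```

View pics/side3.png

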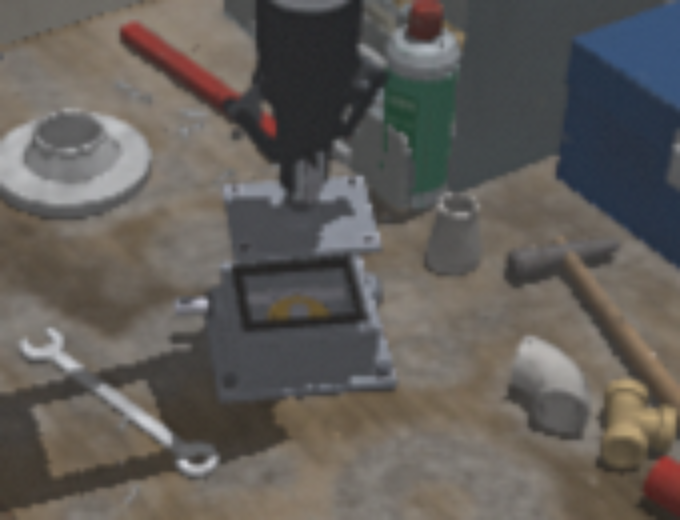

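View pics/top3.png

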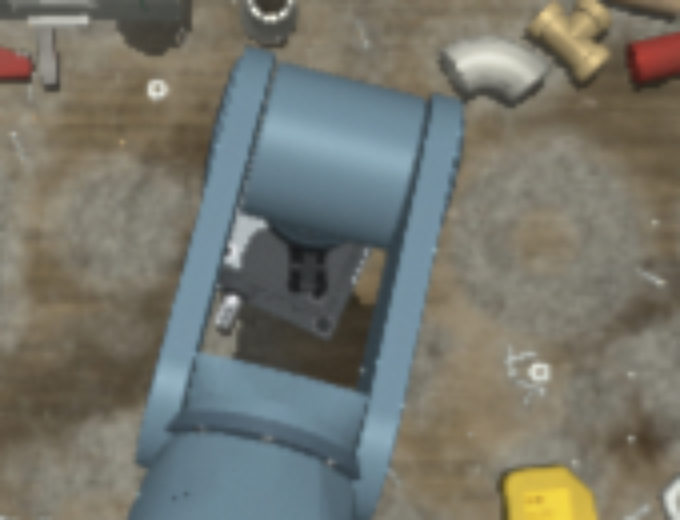

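The side view shows the cover level above the mouth, with the black seal frame fully visible at crop (235-370, 255-330). I'll fit that frame and compare it with the cover.

```bash
python3 -c "
from h import *
p=ctrl.get_image('side')
P,u,v=cloud(p); g=p['pixels'][v,u].max(1)
near=np.hypot(P[:,0]-.551,P[:,1]+.024)<.085
k=near&(P[:,2]>.0565)&(P[:,2]<.066)&(g<60); print(k.sum(),rect(P[k]),np.median(P[k,2]))
k2=near&(P[:,2]>.050)&(P[:,2]<.066); print(k2.sum(),rect(P[k2]))
a=np.radians(-25.3); Rm=np.array([[np.cos(a),np.sin(a)],[-np.sin(a),np.cos(a)]])
for kk in(k,k2):
  L=(P[kk,:2]-[.551,-.024])@Rm.T*1000; print(np.percentile(L,[1,3,97,99],axis=0).round(1).T.tolist())
k3=near&(P[:,2]>.128)&(P[:,2]<.142)
L=(P[k3,:2]-[.551,-.024])@Rm.T*1000; print('cover',rect(P[k3]),np.percentile(L,[1,3,97,99],axis=0).round(1).T.tolist())
im=np.zeros((384,512,3),np.uint8);im[:]=p['pixels'][:,:,::-1]; im[v[k],u[k]]=(0,0,255); im[v[k3],u[k3]]=(0,255,0); cv2.imwrite('pics/s4.png',cv2.resize(im[165:235,245:305],None,fx=8,fy=8,interpolation=0))
"
```

```text
154 (array([548.5, -23.7]), array([96. , 83.3]), -24.4) 0.05933117291260455
464 (array([551.2, -24.9]), array([116.9, 100.1]), -24.8)
[[-49.4, -48.5, 45.1, 45.5], [-41.3, -40.9, 39.2, 40.4]]
[[-57.3, -55.8, 56.2, 58.3], [-49.7, -48.1, 42.2, 46.8]]
cover (array([551.5, -23.2]), array([111.6,  95.2]), -26.4) [[-54.7, -53.4, 52.7, 55.0], [-45.4, -44.4, 43.4, 45.5]]
```

View pics/s4.png

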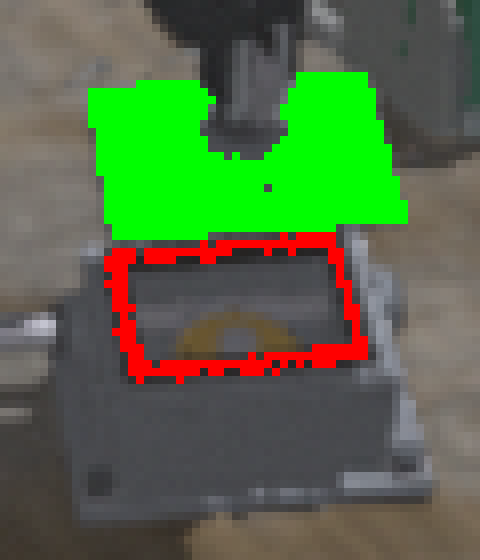

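```bash
python3 -c "
from h import *
go(.550,-.0248,.276,-3.4)"
```

```text
t 8.1 pos [ 0.551  -0.0244  0.333 ] yaw -3.36 F [-0.5 -0.6 -4.4] T [-0.   -0.01  0.  ] gap 0.0081 ff 97.8 j6 -0.2
d [-0.04 -0.1   5.7 ] w [-0.     0.     0.001]
```

{"api": "servo_tool", "payload": {
  "moves": [
    {"dx":-0.04,"dy":-0.1,"dz":0.5,"wx":0,"wy":0,"wz":0,"jaw":0},
    {"dx":-0.04,"dy":-0.1,"dz":1.5,"wx":0,"wy":0,"wz":0,"jaw":0},
    {"dx":-0.04,"dy":-0.1,"dz":2.5,"wx":0,"wy":0,"wz":0,"jaw":0},
    {"dx":-0.04,"dy":-0.1,"dz":3.5,"wx":0,"wy":0,"wz":0,"jaw":0},
    {"dx":-0.04,"dy":-0.1,"dz":4.5,"wx":0,"wy":0,"wz":0,"jaw":0},
    {"dx":-0.04,"dy":-0.1,"dz":5.2,"wx":0,"wy":0,"wz":0,"jaw":0},
    {"dx":-0.04,"dy":-0.1,"dz":5.7,"wx":0,"wy":0,"wz":0,"jaw":0},
    {"dx":-0.04,"dy":-0.1,"dz":5.7,"wx":0,"wy":0,"wz":0,"jaw":0}
  ]
}}

```text
time_s: 9.1
eef_pos: [0.5499, -0.0243, 0.2757]
ee_rot: [-0.0, 0.727, 0.686, -0.0]
force: [0.6, -0.5, -3.9]
finger_gap: 0.0084
finger_force: 97.8
```

{"api": "servo_tool", "payload": {
  "moves": [
    {"dx":0,"dy":0,"dz":0.1,"wx":0,"wy":0,"wz":0,"jaw":0},
    {"dx":0,"dy":0,"dz":0.25,"wx":0,"wy":0,"wz":0,"jaw":0},
    {"dx":0,"dy":0,"dz":0.4,"wx":0,"wy":0,"wz":0,"jaw":0},
    {"dx":0,"dy":0,"dz":0.5,"wx":0,"wy":0,"wz":0,"jaw":0},
    {"dx":0,"dy":0,"dz":0.6,"wx":0,"wy":0,"wz":0,"jaw":0},
    {"dx":0,"dy":0,"dz":0.7,"wx":0,"wy":0,"wz":0,"jaw":0},
    {"dx":0,"dy":0,"dz":0.8,"wx":0,"wy":0,"wz":0,"jaw":0},
    {"dx":0,"dy":0,"dz":0.8,"wx":0,"wy":0,"wz":0,"jaw":0}
  ]
}}

```text
time_s: 10.1
eef_pos: [0.5499, -0.0243, 0.268]
ee_rot: [-0.0, 0.727, 0.686, -0.0]
force: [-0.5, -0.8, -4.4]
finger_gap: 0.0084
finger_force: 97.8
```

```bash
python3 -c "
from h import *
go(.550,-.0248,.2645,-3.4)"
```

```text
t 10.1 pos [ 0.5499 -0.0243  0.268 ] yaw -3.32 F [-0.5 -0.8 -4.4] T [-0.04 -0.03 -0.01] gap 0.0084 ff 97.8 j6 -0.2
d [-0.05  0.01  0.35] w [-0.    -0.     0.001]
```

{"api": "servo_tool", "payload": {
  "moves": [
    {"dx":0,"dy":0,"dz":0.1,"wx":0,"wy":0,"wz":0,"jaw":0},
    {"dx":0,"dy":0,"dz":0.2,"wx":0,"wy":0,"wz":0,"jaw":0},
    {"dx":0,"dy":0,"dz":0.3,"wx":0,"wy":0,"wz":0,"jaw":0},
    {"dx":0,"dy":0,"dz":0.4,"wx":0,"wy":0,"wz":0,"jaw":0},
    {"dx":0,"dy":0,"dz":0.45,"wx":0,"wy":0,"wz":0,"jaw":0},
    {"dx":0,"dy":0,"dz":0.5,"wx":0,"wy":0,"wz":0,"jaw":0},
    {"dx":0,"dy":0,"dz":0.5,"wx":0,"wy":0,"wz":0,"jaw":0},
    {"dx":0,"dy":0,"dz":0.5,"wx":0,"wy":0,"wz":0,"jaw":0}
  ]
}}

```text
time_s: 11.1
eef_pos: [0.5501, -0.0243, 0.2642]
ee_rot: [0.0, 0.727, 0.686, 0.0]
force: [-4.4, 0.9, 7.3]
finger_gap: 0.0083
finger_force: 99.7
```

```bash
python3 -c "
from h import *
go(.550,-.0248,.2603,-3.4)"
```

```text
t 11.1 pos [ 0.5501 -0.0243  0.2642] yaw -3.32 F [-4.4  0.9  7.3] T [ 0.16  0.88 -0.06] gap 0.0083 ff 99.7 j6 -0.2
d [-0.05 -0.    0.39] w [0.    0.    0.001]
```

Contact is at TCP z 0.2642, exactly where the proud seal should be, so I'll press it home.

{"api": "servo_tool", "payload": {
  "moves": [
    {"dx":0,"dy":0,"dz":0.05,"wx":0,"wy":0,"wz":0,"jaw":0},
    {"dx":0,"dy":0,"dz":0.1,"wx":0,"wy":0,"wz":0,"jaw":0},
    {"dx":0,"dy":0,"dz":0.17,"wx":0,"wy":0,"wz":0,"jaw":0},
    {"dx":0,"dy":0,"dz":0.24,"wx":0,"wy":0,"wz":0,"jaw":0},
    {"dx":0,"dy":0,"dz":0.31,"wx":0,"wy":0,"wz":0,"jaw":0},
    {"dx":0,"dy":0,"dz":0.38,"wx":0,"wy":0,"wz":0,"jaw":0},
    {"dx":0,"dy":0,"dz":0.45,"wx":0,"wy":0,"wz":0,"jaw":0},
    {"dx":0,"dy":0,"dz":0.45,"wx":0,"wy":0,"wz":0,"jaw":0}
  ]
}}

```text
time_s: 12.1
eef_pos: [0.5501, -0.0243, 0.2602]
ee_rot: [0.0, 0.727, 0.686, -0.0]
force: [-7.2, 0.4, 10.5]
finger_gap: 0.0082
finger_force: 100.3
```

```bash
python3 -c "
from h import *
go(.550,-.0248,.2603,-3.4)"
```

```text
t 12.1 pos [ 0.5501 -0.0243  0.2602] yaw -3.31 F [-7.2  0.4 10.5] T [0.23 1.22 0.01] gap 0.0082 ff 100.3 j6 -0.2
d [-0.05 -0.01 -0.01] w [0.    0.    0.002]
```

{"api": "servo_tool", "payload": {
  "moves": [
    {"dx":0,"dy":-0.04,"dz":0,"wx":0,"wy":0,"wz":0,"jaw":0},
    {"dx":0,"dy":-0.08,"dz":0,"wx":0,"wy":0,"wz":0,"jaw":0},
    {"dx":0,"dy":-0.08,"dz":0.05,"wx":0,"wy":0,"wz":0,"jaw":0},
    {"dx":0,"dy":-0.08,"dz":0.1,"wx":0,"wy":0,"wz":0,"jaw":0},
    {"dx":0,"dy":-0.08,"dz":0.15,"wx":0,"wy":0,"wz":0,"jaw":0},
    {"dx":0,"dy":-0.08,"dz":0.15,"wx":0,"wy":0,"wz":0,"jaw":0},
    {"dx":0,"dy":-0.08,"dz":0.15,"wx":0,"wy":0,"wz":0,"jaw":0},
    {"dx":0,"dy":-0.08,"dz":0.15,"wx":0,"wy":0,"wz":0,"jaw":0}
  ]
}}

```text
time_s: 13.1
eef_pos: [0.5498, -0.0243, 0.2601]
ee_rot: [0.001, 0.727, 0.686, 0.0]
force: [-9.5, 1.3, 19.7]
finger_gap: 0.0084
finger_force: 101.6
```

```bash
python3 -c "
from h import *
p=ctrl.get_image('side'); cv2.imwrite('pics/s5.png',cv2.resize(p['pixels'][150:250,230:330,::-1],None,fx=5,fy=5))
P,u,v=cloud(p); near=np.hypot(P[:,0]-.551,P[:,1]+.024)<.075
k=near&(P[:,2]>.058)&(P[:,2]<.068)
A=np.c_[P[k,:2]-[.551,-.024],np.ones(k.sum())]; print(k.sum(),rect(P[k]),np.linalg.lstsq(A,P[k,2],rcond=None)[0])
go(.550,-.0248,.2603,-3.4)"
```

```text
571 (array([551.7, -23.7]), array([114.4,  96.7]), -26.0) [-0.00407739  0.00209613  0.06283837]
t 13.15 pos [ 0.5498 -0.0243  0.2601] yaw -3.31 F [-9.6  2.6 19.7] T [0.39 1.62 0.01] gap 0.0082 ff 101.6 j6 -0.2
d [-0.05  0.02 -0.02] w [0.002 0.    0.002]
```

View pics/s5.png

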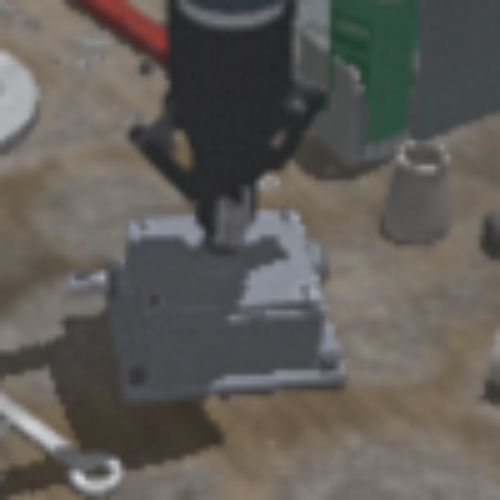

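The crop shows the cover flush on the housing at (215,260). Its top is at 62.8 mm and level, and doubling the push moved it no further. Now I'll turn the screw clockwise.

{"api": "servo_tool", "payload": {
  "moves": [
    {"dx":0,"dy":0,"dz":-0.05,"wx":0,"wy":0,"wz":0.1,"jaw":0},
    {"dx":0,"dy":0,"dz":-0.05,"wx":0,"wy":0,"wz":0.25,"jaw":0},
    {"dx":0,"dy":0,"dz":-0.05,"wx":0,"wy":0,"wz":0.4,"jaw":0},
    {"dx":0,"dy":0,"dz":-0.05,"wx":0,"wy":0,"wz":0.55,"jaw":0},
    {"dx":0,"dy":0,"dz":-0.05,"wx":0,"wy":0,"wz":0.7,"jaw":0},
    {"dx":0,"dy":0,"dz":-0.05,"wx":0,"wy":0,"wz":0.85,"jaw":0},
    {"dx":0,"dy":0,"dz":-0.05,"wx":0,"wy":0,"wz":1.0,"jaw":0},
    {"dx":0,"dy":0,"dz":-0.05,"wx":0,"wy":0,"wz":1.1,"jaw":0}
  ]
}}

```text
time_s: 14.15
eef_pos: [0.5483, -0.023, 0.2601]
ee_rot: [-0.001, 0.979, 0.204, -0.002]
force: [-17.7, 7.8, 27.4]
finger_gap: 0.0081
finger_force: 102.6
```

```bash
python3 -c "
from h import *
go(.5498,-.0243,.2603,-84.5)"
```

```text
t 14.15 pos [ 0.5483 -0.023   0.2601] yaw -66.51 F [-17.7   7.8  27.4] T [1.38 2.93 0.12] gap 0.0081 ff 102.6 j6 0.9
d [ 0.09  0.18 -0.02] w [-0.003  0.003  0.314]
```

{"api": "servo_tool", "payload": {
  "moves": [
    {"dx":-0.05,"dy":-0.1,"dz":-0.05,"wx":0,"wy":0,"wz":0,"jaw":0},
    {"dx":-0.1,"dy":-0.2,"dz":-0.05,"wx":0,"wy":0,"wz":0.05,"jaw":0},
    {"dx":-0.1,"dy":-0.2,"dz":-0.05,"wx":0,"wy":0,"wz":0.1,"jaw":0},
    {"dx":-0.1,"dy":-0.2,"dz":-0.05,"wx":0,"wy":0,"wz":0.15,"jaw":0},
    {"dx":-0.1,"dy":-0.2,"dz":-0.05,"wx":0,"wy":0,"wz":0.2,"jaw":0},
    {"dx":-0.1,"dy":-0.2,"dz":-0.05,"wx":0,"wy":0,"wz":0.24,"jaw":0},
    {"dx":-0.1,"dy":-0.2,"dz":-0.05,"wx":0,"wy":0,"wz":0.28,"jaw":0},
    {"dx":-0.1,"dy":-0.2,"dz":-0.05,"wx":0,"wy":0,"wz":0.28,"jaw":0}
  ]
}}

```text
time_s: 15.15
eef_pos: [0.5473, -0.022, 0.2602]
ee_rot: [-0.001, 0.998, 0.066, -0.0]
force: [-10.8, 6.1, 17.7]
finger_gap: 0.0081
finger_force: 101.1
```

```bash
python3 -c "
from h import *
go(.5483,-.0230,.2603,-84.5)"
```

```text
t 15.15 pos [ 0.5473 -0.022   0.2602] yaw -82.39 F [-10.8   6.1  17.7] T [ 0.91  1.73 -0.08] gap 0.0081 ff 101.1 j6 1.18
d [ 0.08  0.12 -0.01] w [-0.001  0.001  0.037]
```

{"api": "servo_tool", "payload": {
  "moves": [
    {"dx":-0.05,"dy":-0.05,"dz":0,"wx":0,"wy":0,"wz":0.02,"jaw":0},
    {"dx":-0.05,"dy":-0.1,"dz":0,"wx":0,"wy":0,"wz":0.04,"jaw":0},
    {"dx":-0.05,"dy":-0.1,"dz":0,"wx":0,"wy":0,"wz":0.06,"jaw":0},
    {"dx":-0.05,"dy":-0.1,"dz":0,"wx":0,"wy":0,"wz":0.08,"jaw":0},
    {"dx":-0.05,"dy":-0.1,"dz":0,"wx":0,"wy":0,"wz":0.1,"jaw":0},
    {"dx":-0.05,"dy":-0.1,"dz":0,"wx":0,"wy":0,"wz":0.1,"jaw":0},
    {"dx":-0.05,"dy":-0.1,"dz":0,"wx":0,"wy":0,"wz":0.1,"jaw":0},
    {"dx":-0.05,"dy":-0.1,"dz":0,"wx":0,"wy":0,"wz":0.1,"jaw":0}
  ]
}}

```text
time_s: 16.15
eef_pos: [0.5474, -0.0216, 0.2602]
ee_rot: [0.0, 1.0, 0.017, 0.001]
force: [-5.9, 2.1, 12.7]
finger_gap: 0.0081
finger_force: 101.3
```

```bash
python3 -c "
from h import *
p=ctrl.get_image('side')
P,u,v=cloud(p); near=np.hypot(P[:,0]-.551,P[:,1]+.024)<.075
k=near&(P[:,2]>.058)&(P[:,2]<.068)
A=np.c_[P[k,:2]-[.551,-.024],np.ones(k.sum())]; print(k.sum(),rect(P[k]),np.linalg.lstsq(A,P[k,2],rcond=None)[0])
go(.5473,-.0220,.2603,-84.5)"
```

```text
578 (array([551. , -23.6]), array([111.7,  96.5]), -27.6) [0.00431718 0.00301949 0.06290899]
t 16.2 pos [ 0.5474 -0.0217  0.2602] yaw -88.02 F [-6.6  1.7 12.7] T [0.42 1.08 0.6 ] gap 0.0083 ff 101.3 j6 1.28
d [-0.01  0.03 -0.01] w [ 0.001 -0.002 -0.061]
```

Torque about z rose to 0.6 N m, so the screw is seated, and the cover is level and home. The TCP drift shows the wing axis 2.5 mm off-centre along the wing. I'll back off 90° along that arc.

{"api": "servo_tool", "payload": {
  "moves": [
    {"dx":-0.02,"dy":0.015,"dz":0,"wx":0,"wy":0,"wz":-0.06,"jaw":0},
    {"dx":-0.046,"dy":0.045,"dz":0,"wx":0,"wy":0,"wz":-0.18,"jaw":0},
    {"dx":-0.037,"dy":0.08,"dz":0,"wx":0,"wy":0,"wz":-0.32,"jaw":0},
    {"dx":-0.024,"dy":0.11,"dz":0,"wx":0,"wy":0,"wz":-0.46,"jaw":0},
    {"dx":-0.006,"dy":0.14,"dz":0,"wx":0,"wy":0,"wz":-0.6,"jaw":0},
    {"dx":0.015,"dy":0.17,"dz":0,"wx":0,"wy":0,"wz":-0.74,"jaw":0},
    {"dx":0.04,"dy":0.19,"dz":0,"wx":0,"wy":0,"wz":-0.88,"jaw":0},
    {"dx":0.065,"dy":0.21,"dz":0,"wx":0,"wy":0,"wz":-1.0,"jaw":0}
  ]
}}

```text
time_s: 17.2
eef_pos: [0.5485, -0.0241, 0.2602]
ee_rot: [0.001, 0.869, 0.496, 0.001]
force: [-3.4, 1.2, 9.0]
finger_gap: 0.0084
finger_force: 100.0
```

```bash
python3 -c "
from h import *
go(.5502,-.0243,.2602,3.7)"
```

```text
t 17.2 pos [ 0.5485 -0.0241  0.2602] yaw -30.59 F [-3.4  1.2  9. ] T [ 0.2   0.54 -0.1 ] gap 0.0084 ff 100.0 j6 0.27
d [0.07 0.15 0.  ] w [ 0.004 -0.    -0.598]
```

{"api": "servo_tool", "payload": {
  "moves": [
    {"dx":0.01,"dy":0.03,"dz":0,"wx":0,"wy":0,"wz":-0.12,"jaw":0},
    {"dx":0.02,"dy":0.06,"dz":0,"wx":0,"wy":0,"wz":-0.24,"jaw":0},
    {"dx":0.04,"dy":0.09,"dz":0,"wx":0,"wy":0,"wz":-0.36,"jaw":0},
    {"dx":0.05,"dy":0.12,"dz":0,"wx":0,"wy":0,"wz":-0.48,"jaw":0},
    {"dx":0.06,"dy":0.14,"dz":0,"wx":0,"wy":0,"wz":-0.56,"jaw":0},
    {"dx":0.07,"dy":0.14,"dz":0,"wx":0,"wy":0,"wz":-0.6,"jaw":0},
    {"dx":0.07,"dy":0.14,"dz":0,"wx":0,"wy":0,"wz":-0.6,"jaw":0},
    {"dx":0.07,"dy":0.14,"dz":0,"wx":0,"wy":0,"wz":-0.6,"jaw":0}
  ]
}}

```text
time_s: 18.2
eef_pos: [0.5503, -0.0244, 0.2602]
ee_rot: [0.002, 0.685, 0.729, 0.001]
force: [-2.6, -1.1, 8.4]
finger_gap: 0.0085
finger_force: 99.8
```

```bash
python3 -c "
from h import *
for i in range(2):
  p=ctrl.get_image('side')
  P,u,v=cloud(p); near=np.hypot(P[:,0]-.551,P[:,1]+.024)<.075
  k=near&(P[:,2]>.058)&(P[:,2]<.068)
  A=np.c_[P[k,:2]-[.551,-.024],np.ones(k.sum())]; print(k.sum(),rect(P[k]),np.linalg.lstsq(A,P[k,2],rcond=None)[0])
cv2.imwrite('pics/s6.png',cv2.resize(p['pixels'][150:250,230:330,::-1],None,fx=5,fy=5))
go(.5502,-.0243,.2602,3.7)"
```

```text
581 (array([550.7, -24.1]), array([112.8,  96.6]), -28.2) [0.00508944 0.00434197 0.06285581]
582 (array([551.9, -23.7]), array([114.1,  99.6]), -26.7) [0.00285924 0.00874159 0.06291458]
t 18.3 pos [ 0.5502 -0.0244  0.2602] yaw 3.56 F [-0.8  0.2  8.9] T [0.02 0.44 0.08] gap 0.0076 ff 99.8 j6 -0.32
d [ 0.01 -0.    0.  ] w [ 0.004  0.001 -0.002]
```

View pics/s6.png

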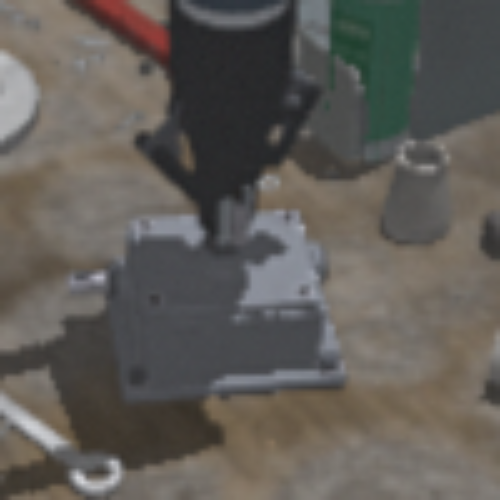

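The cover is flush and level, and the screw angle is about 1.03 rad, still gripped at 100 N. Handing in.

```bash
python3 -c "
from station import ctrl
print(ctrl.close_job())"
```

```text
the job is handed in; nothing more can be done
None
```

I handed the job in with the cover pressed home and level, and the thumbscrew seated, backed off a quarter turn (about 1.03 rad) and still gripped at 100 N. The simulator returned no verdict.

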